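# Seal the full sharps bin with the mallet

### The job

Seal the full sharps bin for collection: swing its clear lid fully shut, then use the mallet, not the gripper, to knock the yellow lock pin on the lid fully home. Afterwards leave the mallet standing on its head in the blue tray, and do not disturb the other things on the table.

Things in the scene. Friction and masses are not known exactly. Their poses are not given: they have to be found in the camera images.
- bin: Red open-topped sharps bin, fixed to the table, 170 (x) x 160 (y) x 100 (z) mm, with a clear hinged lid; the rim flange stands 10 mm out from the front. Origin: centre of its underside on the table. Its x axis points from the front (tab side) to the hinge at the back, z up.
- lid_hinge (a point): Middle of the lid's hinge line, at the top of the bin's back wall: 85 mm along the bin's +x from its origin, 100 mm up. The hinge line runs along the bin's y axis.
- lid (a joint): Lid angle in rad: 0 = shut (lid level on the bin), growing as its front edge swings up and back to 1.5. Stiff hinge: it stays where it is left; about 2 to 4 N at the tab closes it. Lid plate 170 x 166 x 8 mm, underside in the hinge line's plane, with a raised white cap (88 mm across, 28 mm high) near the hinge.
- lid_tab (a point): Middle of the top face of the white push tab (34 x 60 x 8 mm) at the lid's front edge: 187 mm from the hinge along the lid and 8 mm above the lid's underside. It moves with the lid; with the lid shut it is 108 mm over the table. Axes are the lid's: x along the lid towards the hinge, z out of its top face.
- pin_head: Yellow round head (38 mm across, 9 mm thick, steel shank below) of the sprung lock pin, in a black collar (18 mm high, 54 mm across) on the lid's middle line, 135 mm from the hinge. Origin: centre of its flat top, the face to strike; z: outward normal of the lid. Raised, the top is 60 mm above the lid's underside (160 mm over the table, lid shut); home, 35 mm (135 mm).
- lock_pin (a joint): How far the lock pin has been driven into the lid, m: 0 = fully raised, 0.025 = fully home against its stop. It takes 6 to 8 N to move it; it stays where it is driven.
- mallet: Mallet, 0.35 to 0.6 kg, standing on its head. Head: black upright cylinder, steel band, 56 mm across, 100 mm tall. Straight wooden handle, 26 mm wide, 30 mm tall, level, its centre line 50 mm above the head's lower face, running along the mallet's -x from the head to 176 mm from the head's axis (orange end). Origin: centre of the lower face; z up along the head's axis.
- mallet_grip (a point): Good grip point at the middle of the handle's section, 60 mm from the head's axis along the mallet's -x, 50 mm above the lower face. Grip across the handle (along the mallet's y, 26 mm wide).
- tray: Blue shallow open tray, fixed to the table, 210 (x) x 150 (y) x 22 (z) mm, walls and floor 5 mm. Origin: centre of its underside on the table; z up.
- wipes: Off-white canister of wipes, 92 mm across, 160 mm tall; bystander. Origin: centre of its underside.
- gel: Pale bottle of hand gel with a blue cap, 60 mm across, 160 mm tall; bystander. Origin: centre of its underside.
- plasters: Green box of plasters, 70 x 110 x 40 mm; bystander. Origin: centre of its underside.
- tape: Roll of paper tape lying flat, 90 mm across, 20 mm high; bystander. Origin: centre of its underside.
- pen: Black pen lying flat, 130 mm long, 11 mm thick; bystander. Origin: centre of its underside.
There are look-alikes about, which are no part of the job. Several things look just like the mallet: the one meant starts farthest to the robot's right.

How it is judged:
On the way, in this order (a step that is already met when the one before it is completed fails the run):
1. the lid is shut (within 0.05 rad) with the lock pin still up (driven less than 8 mm) (value of joint lid below 0.05 rad and value of joint lock_pin below 0.008 m), for 0.2 s.
2. with the lid shut, the lock pin is driven at least 21 of its 25 mm (value of joint lid below 0.05 rad and value of joint lock_pin above 0.021 m), for 0.2 s.
At the end, for the whole second after the job is handed in: The lid is shut (within 0.05 rad), the lock pin is driven at least 21 of its 25 mm, and the mallet stands at rest on the lower face of its head on the tray's floor (head inside the tray, within 0.12 rad of upright; the handle may overhang), released (all of step 2 and x of mallet in the frame of tray between -0.1 and 0.1 m and y of mallet in the frame of tray between -0.07 and 0.07 m and z of mallet in the frame of tray below 0.012 m and angle between mallet's own z axis and vertical below 0.12 rad and linear speed of mallet below 0.02 m/s); the robot touches nothing.
It fails at once if the gripper or arm presses on the lock pin (over 4 N) (contact force between any of the fingers, the arm and pin_head above 4 N).
It fails at once if a bystander (wipes, gel, plasters, tape or pen) is moved more than 30 mm or tipped over (distance of any of wipes, gel, plasters, tape, pen from where it was at the start of the episode above 0.03 m or angle between any of wipes, gel, plasters, tape, pen's own z axis and vertical above 0.5 rad).
It also fails if it takes over 69 s, if anything falls off the work surface, if the arm or the gripper's body presses on something with over 40 N, if the wrist force passes 120 N, or if a joint passes its speed limit or range.

### The arm

A 6-joint arm with a two-finger parallel gripper is mounted at the origin on the work surface. World frame = base frame: x ahead of the robot, y to its left, z up, the work surface at z = 0. Lengths are in m, angles in rad, forces in N, time in s.
With the tool pointing down it reaches from about 0.25 to 0.8 m from the base axis. Payload 8.5 kg.
Tool frame: the origin (TCP) lies midway between the tips of the shut fingers; the grasp point (between the pads) lies 19 mm behind it; z points along the fingers, y is the line along which they close (so a half turn about z gives the same grasp; the last joint's range is limited). The gripper opens to 85 mm and grips with 20 to 120 N. Pads are 22 mm wide; open, the fingers measure 114 mm over their backs; the gripper's body (76 mm by 85 mm) begins 54 mm behind the grasp point. The pads swing forward as they close: fully open they stand 13 mm farther back than shut.
Start: joints at [1.143, 0.238, -0.013, 1.319, 0, 1.571], TCP at [0.218, 0.478, 0.231] pointing down, gripper open.
Joint ranges: [-2.66, 2.66], [-1.03, 1.9], [-1.14, 1.46], [-1.82, 2.27], [-1.45, 1.34], [-3.14, 3.14]. Speed limits (rad/s): [2.22, 2.22, 2.79, 3.14, 3.14, 3.14].

### API

Orientations are given as a rotation vector (axis times angle).
In Python, from cell import r, cams, job gives the robot as it stands.
- The arm moves only by the shell command python3 -m creep 'ROWS' [OPENING]. ROWS is JSON, a list of rows, each a list of 6 numbers: the shift along the tool's x, y, z normalised to -1 to 1, where 1 is 0.25 m, then the turn, a rotation vector about the tool's x, y, z normalised to -1 to 1, where 1 is 0.5 rad. In form: [[dx, dy, dz, wx, wy, wz], ...]. A call has 1 to 5 rows; each row is the pose to reach, as a shift and turn from the pose commanded when the call began, along the tool's axes at that moment; what a row does not reach only later rows make up. A row lasts 1/12 s, in which the tool goes at most 41.7 mm and 7.16 degrees, less where a joint would pass 70% of its speed; a pose out of reach is approached as far as the arm can. A call with a number of a shift or a turn outside -1 to 1 is refused whole. A call with a gripper value outside its range is refused whole. OPENING is the opening, from 0 (shut) to 1 (fully open), set as the call begins (- or left out, the last holds). The fingers move at their own pace and stop on an object; the grip force is fixed at half the most. Time passes only in rows, so rows that repeat a pose let the fingers close. It gives the time, the measured TCP pose, the force, the opening and the grip force at its end, in the units of the state.
- r.observe(): the state, without advancing time (a new reading comes with each control period).
- cams.get_image(name): name is "scene" or "top" or "wrist"; returns a dict with "img" (420x560x3 uint8, red, green, blue), "intrinsics" (3x3 intrinsics, pixels), "R" (3x3) and "t" (3): a world point X has camera coordinates R X + t; the wrist camera has in their place "mount" (4x4, takes a point from camera to tool coordinates, whose origin is the TCP and whose axes are the flange's). Camera axes: x right, y down, z forward; pixel columns grow to the right and rows downward; lengths in m; the calibration is good to about 2 mm. A picture is of the moment at which its call begins: read the wrist's pose just before it. There is no depth.
- job.job_done(): hands the job in; it is judged then, once.
The state is a dict: "clock": time; "joint_pos": joint angles; "dq": joint speeds; "joint_torque": joint torques, N m; "ee_pos": TCP position; "eef_rot": TCP orientation; "force": force on the tool from outside, world axes, zero at the start; "wrist_torque": the same for the moment, N m; "finger_gap": finger opening in m; "finger_force": force on a finger pad.
Only numpy, scipy, OpenCV 4.12 (cv2) and the standard library are available. Lean on these libraries where they do the work, as an engineer would, in place of code of your own. Each camera call takes 0.05 s, during which the arm holds its last target. There are 200 camera calls.

## Working session

There is one attempt and no reset: what is moved stays moved. The work goes in short steps, Python scripts to look and compute and a shell command to move; the robot and the scene stay as the last step left them, time stands still between calls to the robot, and variables do not carry over. Pictures are saved under pics/ and viewed, at most 10 in all, crops included, and the job is handed in when it is done.

```bash
ls; mkdir -p pics; python3 - <<'E'
from cell import r,cams,job
import cv2,numpy as np,pickle
s=r.observe();print(s)
D={}
for n in("scene","top"):
    d=cams.get_image(n);D[n]=d;cv2.imwrite(f"pics/{n}0.png",d["img"][:,:,::-1])
    print(n,d["intrinsics"],d["R"],d["t"])
pickle.dump(D,open("d0.pkl","wb"))
E
```

```text
pics
{'clock': 0.0, 'joint_pos': array([ 1.14296582e+00,  2.38794080e-01, -1.42744517e-02,  1.31920624e+00,
        2.85799826e-05,  1.57074955e+00]), 'dq': array([ 1.52501563e-03,  1.44020593e-03,  1.04050218e-03,  1.18520009e-03,
       -9.39233372e-05, -7.69261059e-04]), 'joint_torque': array([-2.97218685e-03, -5.38784802e+01,  3.46444309e+01,  1.80960854e-02,
       -1.86985349e-04,  3.40664303e-05]), 'ee_pos': array([0.21763548, 0.47729421, 0.23066279]), 'eef_rot': array([-6.66776442e-01, -3.06966788e+00,  2.25960974e-03]), 'force': array([-0.21035617, -0.68555065,  0.46001671]), 'wrist_torque': array([-0.00128256,  0.00342813,  0.03419304]), 'finger_force': 0.0, 'finger_gap': 0.0851772156751927}
scene [[532.82164904   0.         277.64853991]
 [  0.         532.82164904 209.69739187]
 [  0.           0.           1.        ]] [[-2.91829532e-01  9.56469931e-01 -8.91766900e-04]
 [ 7.60656038e-01  2.31519111e-01 -6.06466234e-01]
 [-5.79860256e-01 -1.77663085e-01 -7.95108742e-01]] [ 0.16538285 -0.3131608   1.77215199]
top [[499.8454235    0.         285.85101024]
 [  0.         499.8454235  219.02669967]
 [  0.           0.           1.        ]] [[ 0.0288997  -0.99955004 -0.0080328 ]
 [-0.9868757  -0.02725414 -0.1591652 ]
 [ 0.15887465  0.0125272  -0.98721928]] [-0.01734801  0.52343121  1.49216221]
```

View pics/top0.png

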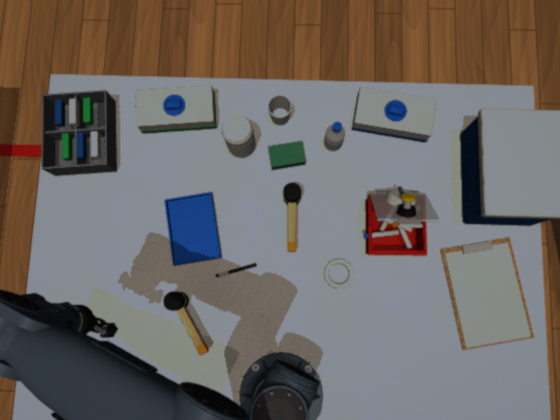

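View pics/scene0.png

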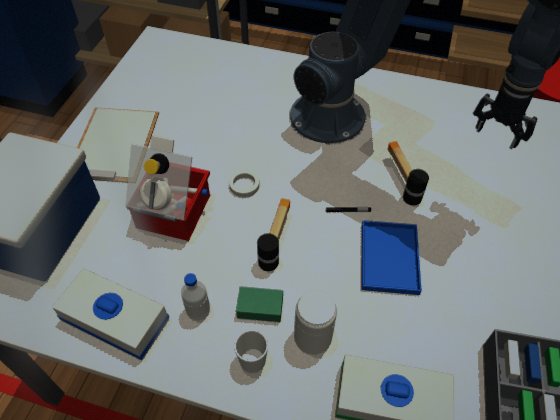

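Candidates that look like the mallet, in the top view: A with its head at (292,193) and handle end at (292,250), and B with its head at (176,300) and handle end at (205,352). Image right is -y, the robot's right, so A is the farthest right and is the one meant. I'll confirm this in a crop and measure.

```bash
cat > h.py <<'E'
import numpy as np,cv2
from scipy.spatial.transform import Rotation as Ro
def ray(d,uv):
    v=np.linalg.inv(d["intrinsics"])@[uv[0],uv[1],1.];R=np.array(d["R"]);t=np.array(d["t"])
    return -R.T@t,R.T@v
def onz(d,uv,z):
    o,v=ray(d,uv);return o+v*(z-o[2])/v[2]
def tri(d1,u1,d2,u2):
    o,v=ray(d1,u1);p,w=ray(d2,u2)
    s=np.linalg.lstsq(np.c_[v,-w],p-o,rcond=None)[0];a=o+v*s[0];b=p+w*s[1];return (a+b)/2,np.linalg.norm(a-b)
def proj(d,X):
    c=d["R"]@np.array(X)+d["t"];q=d["intrinsics"]@c;return q[:2]/q[2]
def blobs(d,lo,hi,amin=15):
    h=cv2.cvtColor(d["img"],cv2.COLOR_RGB2HSV);m=cv2.inRange(h,np.array(lo),np.array(hi))
    cs=cv2.findContours(m,cv2.RETR_EXTERNAL,cv2.CHAIN_APPROX_NONE)[0]
    return [c for c in sorted(cs,key=cv2.contourArea,reverse=True) if cv2.contourArea(c)>amin]
E
python3 - <<'E'
from h import *
import pickle
D=pickle.load(open("d0.pkl","rb"));np.set_printoptions(precision=4,suppress=True)
for n in D:
    d=D[n]
    for nm,lo,hi in(("orange",(8,120,120),(22,255,255)),("yellow",(23,120,100),(35,255,255)),("red",(0,180,60),(6,255,255)),("blue",(105,150,60),(125,255,255)),("black",(0,0,0),(180,255,40)),("green",(60,100,30),(90,255,200))):
        for c in blobs(d,lo,hi,25 if nm!="yellow" else 8)[:9]:
            m=cv2.moments(c);u=(m['m10']/m['m00'],m['m01']/m['m00']);q=cv2.minAreaRect(c)
            if nm in("orange",) and u[1]<100: continue
            print(n,nm,np.round(u,1),cv2.contourArea(c),np.round(q[0],1),np.round(q[1],1),round(q[2],1),onz(d,u,0.0)[:2])
a=D["top"]["img"][165:275,255:455];b=D["scene"]["img"][130:290,115:315]
a=cv2.resize(a,None,fx=3.5,fy=3.5,interpolation=2)[:, :700];cv2.imwrite("pics/ctop.png",a[:,:,::-1])
cv2.imwrite("pics/cscene.png",cv2.resize(b,None,fx=3.7,fy=3.7,interpolation=2)[:,:,::-1])
E
```

```text
scene orange [397.2 151.9] 116.5 [400.4 157.8] [37.6  7.2] 63.4 [0.0976 0.249 ]
scene orange [281.6 207.3] 95.5 [280.5 213.5] [ 8.9 31. ] 18.4 [ 0.4132 -0.0348]
scene orange [151.2 129.1] 40.5 [151.3 128.6] [ 2.2 35.1] 18.4 [ 0.2294 -0.5331]
scene yellow [150.9 165.9] 134.5 [151. 166.] [14. 12.] 90.0 [ 0.3766 -0.4651]
scene red [ 59.9 401.7] 1578.0 [ 67.3 404.3] [147.4  18. ] 18.3 [ 1.0898 -0.3545]
scene red [551.4  81.6] 504.5 [548.5  79. ] [42. 21.] 90.0 [-0.3984  0.7134]
scene red [195.3 191.2] 283.0 [196.6 195.5] [18.5 53.7] 7.7 [ 0.4302 -0.2963]
scene blue [390.1 256.3] 3651.5 [391. 256.] [70. 58.] 90.0 [0.4878 0.2931]
scene blue [396.9 390.3] 751.5 [396.9 390.3] [32.6 30. ] 63.4 [0.8422 0.3691]
scene blue [107.5 305.7] 546.5 [107.5 305.5] [23.7 30. ] 63.4 [ 0.8426 -0.3662]
scene blue [534.2 360.8] 273.5 [534.2 360.5] [35.9  9.1] 84.6 [0.678  0.6684]
scene blue [189.9 278.8] 82.5 [190. 279.] [10. 10.] 90.0 [ 0.7096 -0.1968]
scene black [390.3  45.2] 17419.0 [391.   71.5] [143. 336.] 90.0 [-0.4434  0.1351]
scene black [44.5 50.9] 9508.5 [54.5 58. ] [116. 109.] 90.0 [-0.0342 -1.09
[... 1912 characters left out ...]
1] 38.8 [0.7511 0.608 ]
top black [175.5 300.4] 312.0 [176.  300.5] [17. 24.] 90.0 [0.2676 0.3301]
top black [ 88.1 104.7] 301.0 [ 90. 110.] [35.6 27. ] 88.3 [0.8929 0.6584]
top black [291.9 192.5] 245.0 [292.  192.5] [19. 16.] 90.0 [ 0.6164 -0.0189]
top black [405.9 211.2] 142.0 [406. 210.] [12. 18.] 90.0 [ 0.5658 -0.38  ]
top black [ 84.4 149.3] 141.0 [ 83. 147.] [10.3 32.8] 4.4 [0.7409 0.6565]
top green [286.6 154.7] 679.0 [286.6 154.7] [22.  33.2] 80.5 [0.7404 0.0017]
top green [ 87.  110.6] 251.5 [ 87.  110.5] [27. 10.] 90.0 [0.8723 0.6602]
top green [ 66.  146.3] 214.5 [ 66. 146.] [26. 10.] 90.0 [0.7494 0.7171]
top green [178.2 129. ] 33.0 [178.5 129. ] [ 1.4 73.2] 85.9 [0.8173 0.3568]
```

View pics/ctop.png

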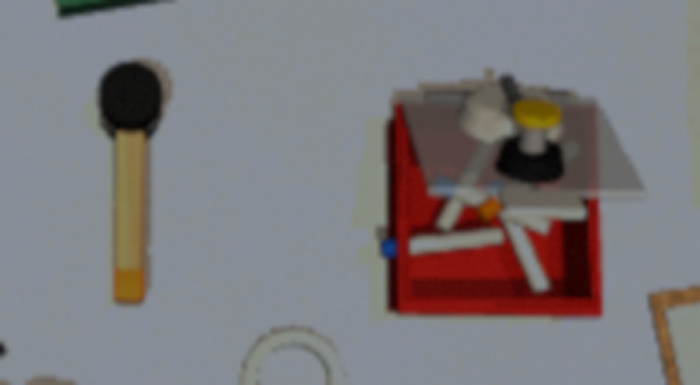

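View pics/cscene.png

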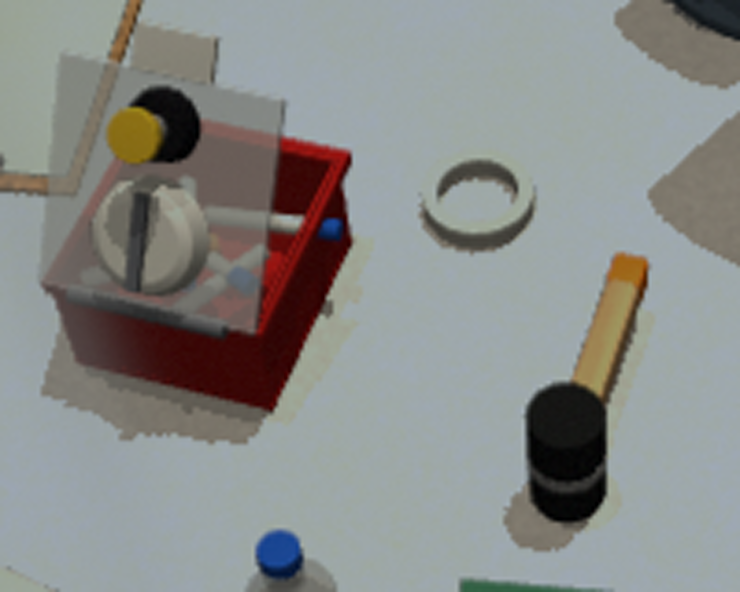

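The crops confirm that A, with its head at (292,193), is the rightmost mallet. They also show the bin with its lid tilted open, the tab edge up and the hinge at the far side.

```bash
python3 - <<'E'
from h import *
import pickle
D=pickle.load(open("d0.pkl","rb"));np.set_printoptions(precision=4,suppress=True)
T,S=D["top"],D["scene"]
c=lambda x,y:(255+x/3.5-.4,165+y/3.5-.4)
e=lambda x,y:(115+x/3.7-.4,130+y/3.7-.4)
print("head top",onz(T,c(131,93),.1),onz(S,e(566,412),.1))
print("handle end top",onz(T,c(129,301),.065),"mid",onz(T,c(131,150),.065),"scene end",onz(S,e(630,258),.065))
P=[onz(T,c(*q),.1) for q in((388,312),(602,315),(395,100),(597,100))]
for n,p in zip(("FL","FR","BL","BR"),P):print(n,p)
print("scene FL rim",onz(S,e(350,155),.1),"FR",onz(S,e(207,122),.1),"BL",onz(S,e(262,332),.1),"BR",onz(S,e(45,285),.1))
p,g=tri(T,c(537,107),S,e(134,135));print("pin",p,g)
print("lid tips L,R",tri(T,c(430,190),S,e(284,100)),tri(T,c(645,192),S,e(62,55)))
print("hinge mid", tri(T,c(497,93),S,e(145,312)))
print("tray T",onz(T,(192.3,228.2),.022),"S",onz(S,(390.5,256),.022))
q=cv2.boxPoints(cv2.minAreaRect(blobs(T,(105,150,60),(125,255,255))[0]));print([onz(T,u,.022)[:2] for u in q])
print("tape",onz(T,(338,272.5),.02),"gel",onz(T,(336.8,126.2),.16),"plasters",onz(T,(286.6,154.7),.04))
E
```

```text
head top [ 0.5988 -0.0192  0.1   ] [ 0.6003 -0.0163  0.1   ]
handle end top [ 0.4248 -0.0224  0.065 ] mid [ 0.556  -0.0205  0.065 ] scene end [ 0.432  -0.0202  0.065 ]
FL [ 0.4183 -0.2382  0.1   ]
FR [ 0.4208 -0.4159  0.1   ]
BL [ 0.5989 -0.2435  0.1   ]
BR [ 0.6035 -0.4146  0.1   ]
scene FL rim [ 0.425  -0.2432  0.1   ] FR [ 0.4255 -0.3603  0.1   ] BL [ 0.598  -0.2417  0.1   ] BR [ 0.6046 -0.4071  0.1   ]
pin [ 0.5643 -0.3284  0.2433] 0.0035193845107542045
lid tips L,R (array([ 0.4993, -0.2485,  0.2353]), np.float64(0.002564758764263785)) (array([ 0.5027, -0.4132,  0.233 ]), np.float64(0.0018886450950650084))
hinge mid (array([ 0.6067, -0.3287,  0.101 ]), np.float64(0.002108046011804264))
tray T [0.4901 0.2872 0.022 ] S [0.5014 0.2928 0.022 ]
[array([0.58  , 0.3826]), array([0.6066, 0.2345]), array([0.4017, 0.1938]), array([0.3759, 0.3388])]
tape [ 0.3661 -0.1665  0.02  ] gel [ 0.7827 -0.1446  0.16  ] plasters [0.7284 0.001  0.04  ]
```

The lid is open about 0.9 rad, with its hinge at about (0.604,-0.329,0.10), and the bin's yaw is about 0. I'll shut the gripper, turn it square to the world, and go above the tab.

```bash
python3 -m creep '[[0,0,-0.36,0,0,-0.856],[0,0,-0.36,0,0,-0.856],[0,0,-0.36,0,0,-0.856],[0,0,-0.36,0,0,-0.856],[0,0,-0.36,0,0,-0.856]]' 0; python3 -m creep '[[-0.23,-0.646,0,0,0,0],[-0.23,-0.646,0,0,0,0],[-0.23,-0.646,0,0,0,0],[-0.23,-0.646,0,0,0,0],[-0.23,-0.646,0,0,0,0]]'
```

```text
clock: 0.52
ee_pos: [0.2179, 0.4779, 0.3218]
eef_rot: [-0.004, 3.141, 0.001]
force: [-0.1, -0.5, -0.5]
finger_gap: 0.0255
finger_force: 0.0
clock: 0.93
ee_pos: [0.2757, 0.311, 0.3211]
eef_rot: [-0.008, -3.141, 0.004]
force: [0.3, 0.8, 1.2]
finger_gap: -0.0
finger_force: 0.0
```

```bash
for i in 1; do
python3 -m creep '[[-0.23,-0.64,0,0,0,0],[-0.23,-0.64,0,0,0,0],[-0.23,-0.64,0,0,0,0],[-0.23,-0.64,0,0,0,0],[-0.23,-0.64,0,0,0,0]]'
python3 -m creep '[[-0.23,-0.64,0,0,0,0],[-0.23,-0.64,0,0,0,0],[-0.23,-0.64,0,0,0,0],[-0.23,-0.64,0,0,0,0],[-0.23,-0.64,0,0,0,0]]'
python3 -m creep '[[-0.23,-0.64,0,0,0,0],[-0.23,-0.64,0,0,0,0],[-0.23,-0.64,0,0,0,0],[-0.23,-0.64,0,0,0,0],[-0.23,-0.64,0,0,0,0]]'
python3 -m creep '[[-0.23,-0.64,0,0,0,0],[-0.23,-0.64,0,0,0,0],[-0.23,-0.64,0,0,0,0],[-0.23,-0.64,0,0,0,0],[-0.23,-0.64,0,0,0,0]]'; done
python3 - <<'E'
from cell import r,cams
import cv2
s=r.observe();print(s["ee_pos"],s["joint_pos"])
d=cams.get_image("scene")["img"]
cv2.imwrite("pics/s1.png",cv2.resize(d[60:260,60:340],None,fx=2.8,fy=2.8)[:,:,::-1])
E
```

```text
clock: 1.35
ee_pos: [0.3338, 0.1509, 0.3209]
eef_rot: [-0.013, -3.141, 0.003]
force: [-0.2, 0.5, 0.8]
finger_gap: 0.0
finger_force: 0.0
clock: 1.77
ee_pos: [0.3917, -0.0088, 0.3204]
eef_rot: [-0.012, -3.141, 0.003]
force: [-1.1, 0.7, -0.6]
finger_gap: -0.0001
finger_force: 0.0
clock: 2.18
ee_pos: [0.4497, -0.1684, 0.3196]
eef_rot: [-0.009, -3.14, 0.001]
force: [-0.7, 1.3, -0.1]
finger_gap: -0.0001
finger_force: 0.0
clock: 2.6
ee_pos: [0.5072, -0.3284, 0.318]
eef_rot: [-0.007, -3.139, -0.001]
force: [-0.3, 1.2, -1.3]
finger_gap: -0.0002
finger_force: 0.0
[ 0.50715263 -0.32839228  0.31798177] [-5.74086012e-01  3.75566717e-01  4.03299042e-01  1.60104316e+00
 -1.07317292e-03 -5.69548815e-01]
```

View pics/s1.png

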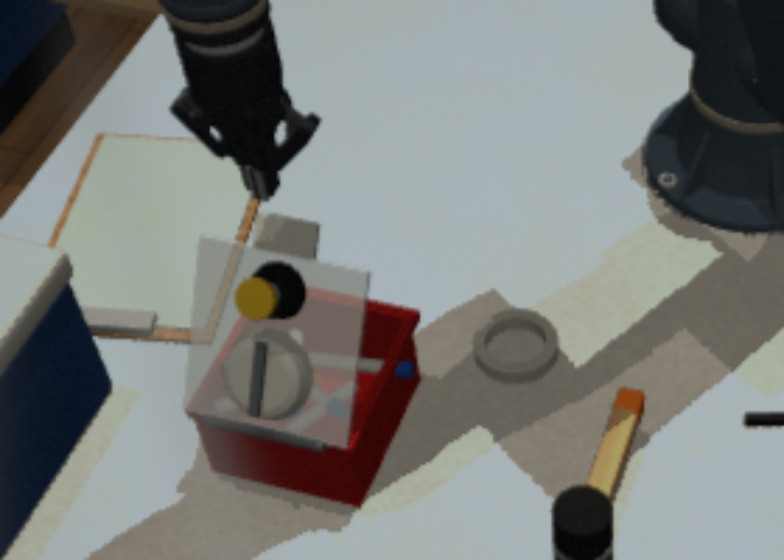

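The picture shows the fingers above the tab (grey block at (285,235) behind the lid's front edge) and clear of the pin at (258,297). I'll go down and then follow the lid's arc.

```bash

python3 -m creep '[[0.01,0,0.1,0,0,0],[0.016,0,0.18,0,0,0],[0.016,0,0.22,0,0,0],[0.016,0,0.24,0,0,0],[0.016,0,0.24,0,0,0]]'
python3 -m creep '[[0.02,0,0.02,0,0,0],[0.05,0,0.05,0,0,0],[0.08,0,0.08,0,0,0],[0.11,0,0.11,0,0,0],[0.12,0,0.13,0,0,0]]'
python3 -m creep '[[0.02,0,0.02,0,0,0],[0.04,0,0.05,0,0,0],[0.06,0,0.07,0,0,0],[0.08,0,0.1,0,0,0],[0.09,0,0.12,0,0,0]]'
```

```text
clock: 3.07
ee_pos: [0.5012, -0.3226, 0.2607]
eef_rot: [0.001, -3.14, -0.001]
force: [0.2, -0.5, 0.2]
finger_gap: 0.0002
finger_force: 0.0
clock: 3.48
ee_pos: [0.4709, -0.3238, 0.2296]
eef_rot: [0.0, 3.14, -0.002]
force: [0.4, -0.1, 2.6]
finger_gap: 0.0004
finger_force: 0.6
clock: 3.9
ee_pos: [0.4484, -0.3238, 0.1986]
eef_rot: [0.0, -3.142, 0.0]
force: [0.1, 0.0, 1.7]
finger_gap: -0.0001
finger_force: 0.5
```

```bash

python3 -m creep '[[0.015,0,0.03,0,0,0],[0.03,0,0.06,0,0,0],[0.045,0,0.09,0,0,0],[0.06,0,0.12,0,0,0],[0.07,0,0.15,0,0,0]]'
python3 -m creep '[[0.015,0,0.03,0,0,0],[0.03,0,0.06,0,0,0],[0.04,0,0.1,0,0,0],[0.05,0,0.13,0,0,0],[0.06,0,0.16,0,0,0]]'
python3 -m creep '[[0,0,0.02,0,0,0],[0,0,0.04,0,0,0],[0,0,0.05,0,0,0],[0,0,0.06,0,0,0],[0,0,0.06,0,0,0]]'
```

```text
clock: 4.32
ee_pos: [0.431, -0.3238, 0.1606]
eef_rot: [0.0, -3.141, 0.0]
force: [-0.3, -0.8, 1.4]
finger_gap: -0.0
finger_force: 0.4
clock: 4.73
ee_pos: [0.416, -0.3237, 0.1205]
eef_rot: [0.0, -3.141, -0.0]
force: [1.1, 0.0, 0.5]
finger_gap: -0.0001
finger_force: 0.3
clock: 5.15
ee_pos: [0.4163, -0.3238, 0.1078]
eef_rot: [-0.0, 3.141, -0.001]
force: [-6.3, 3.1, 16.3]
finger_gap: -0.0
finger_force: 7.9
```

16 N at z = 0.108 means the lid is shut. I'll retreat upward and re-measure the pin and mallet.

```bash

python3 -m creep '[[0,0,-0.16,0,0,0],[0,0,-0.32,0,0,0],[0.05,0.1,-0.5,0,0,0],[0.1,0.25,-0.6,0,0,0],[0.1,0.4,-0.6,0,0,0]]'
python3 -m creep '[[0,0.16,0,0,0,0],[0,0.33,0,0,0,0],[0,0.5,0,0,0,0],[0,0.6,0,0,0,0],[0,0.6,0,0,0,0]]' 1
python3 - <<'E'
from cell import r,cams
from h import *
np.set_printoptions(precision=4,suppress=True)
print(r.observe()["ee_pos"])
I={}
for n in("top","scene"):
    d=cams.get_image(n);I[n]=d
    for c in blobs(d,(23,120,100),(35,255,255),8)[:2]:
        m=cv2.minAreaRect(c);u=m[0];print(n,"yellow",u,m[1],onz(d,u,.16))
    for c in blobs(d,(0,0,0),(180,255,40),100)[:12]:
        q=cv2.minAreaRect(c);p=onz(d,q[0],.1)
        if abs(p[1])<.15 and .45<p[0]<.75: print(n,"head",q,p)
    for c in blobs(d,(8,110,110),(22,255,255),15)[:8]:
        m=cv2.minAreaRect(c);p=onz(d,m[0],.065)
        if abs(p[1])<.15: print(n,"orange/wood",m,p)
a=I["top"]["img"][140:290,180:450];b=I["scene"]["img"][110:280,100:300]
a=cv2.resize(a,(540,300));b=cv2.resize(b,(400,340));z=np.zeros((300,0,3))
cv2.imwrite("pics/s2t.png",cv2.resize(I["top"]["img"][165:275,255:455],None,fx=4,fy=4,interpolation=2)[:,:,::-1])
E
```

```text
clock: 5.57
ee_pos: [0.3927, -0.2332, 0.2586]
eef_rot: [0.004, 3.137, -0.005]
force: [1.1, 0.0, -1.1]
finger_gap: 0.0
finger_force: 0.0
clock: 5.98
ee_pos: [0.3918, -0.0783, 0.2552]
eef_rot: [-0.007, 3.141, 0.002]
force: [0.6, -1.3, -0.2]
finger_gap: 0.0603
finger_force: 0.0
[ 0.3918 -0.0783  0.2552]
top yellow (402.0, 237.0) (12.0, 12.0) [ 0.4626 -0.3316  0.16  ]
top head ((292.0, 192.5), (19.0, 16.0), 90.0) [ 0.5948 -0.0193  0.1   ]
top orange/wood ((306.669921875, 39.48517608642578), (26.067270278930664, 79.43376159667969), 1.023030161857605) [ 1.1048 -0.0527  0.065 ]
scene yellow (171.5, 161.5) (9.0, 13.0) [ 0.4688 -0.3278  0.16  ]
scene head ((268.0, 247.0), (26.0, 20.0), 90.0) [ 0.6174 -0.0097  0.1   ]
scene orange/wood ((279.29998779296875, 216.60000610351562), (9.17060375213623, 38.263553619384766), 18.43494987487793) [ 0.4934 -0.0177  0.065 ]
```

View pics/s2t.png

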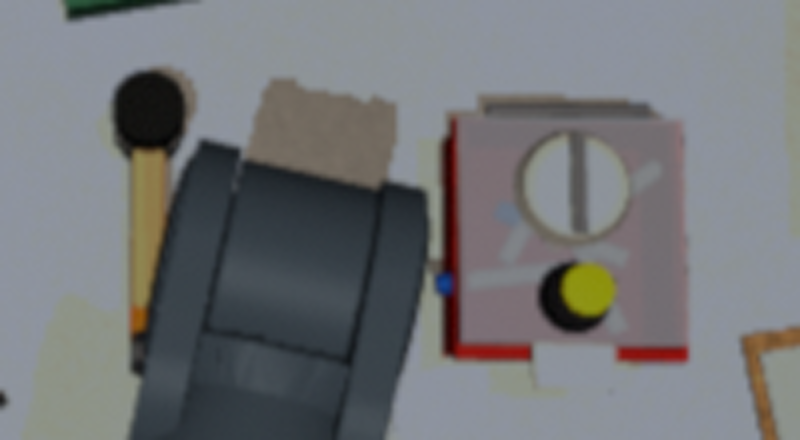

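The lid is shut with the white tab at (575,365) and the yellow pin still raised at (587,290), roughly (0.466,-0.330) in the world. Next I'll grasp the mallet.

```bash

python3 -m creep '[[-0.16,0.1,0,0,0,0],[-0.32,0.236,0.1,0,0,0],[-0.48,0.236,0.25,0,0,0],[-0.58,0.236,0.38,0,0,0],[-0.58,0.236,0.45,0,0,0]]' 1
python3 -m creep '[[0,0,0,0,0,0]]'
```

```text
clock: 6.5
ee_pos: [0.5399, -0.024, 0.1442]
eef_rot: [0.0, 3.137, -0.001]
force: [0.1, -0.3, 0.1]
finger_gap: 0.0856
finger_force: 0.0
clock: 6.58
ee_pos: [0.5365, -0.0241, 0.1374]
eef_rot: [-0.001, -3.134, -0.0]
force: [-2.2, 0.2, -0.5]
finger_gap: 0.0857
finger_force: 0.0
```

```bash

python3 -m creep '[[0,0.018,0.13,0,0,0],[0,0.018,0.25,0,0,0],[0,0.018,0.35,0,0,0],[0,0.018,0.41,0,0,0],[0,0.018,0.41,0,0,0]]'
python3 -m creep '[[0,0,0,0,0,0],[0,0,0,0,0,0],[0,0,0,0,0,0],[0,0,0,0,0,0],[0,0,0,0,0,0]]' 0
python3 -m creep '[[0,0,0,0,0,0],[0,0,0,0,0,0],[0,0,0,0,0,0],[0,0,0,0,0,0],[0,0,0,0,0,0]]' 0
python3 -m creep '[[0,0,-0.02,0,0,0],[0,0,-0.05,0,0,0],[0,0,-0.1,0,0,0],[0,0,-0.15,0,0,0],[0,0,-0.2,0,0,0]]' 0
```

```text
clock: 7.0
ee_pos: [0.5338, -0.0201, 0.0393]
eef_rot: [-0.002, -3.136, 0.0]
force: [-0.6, 0.2, -0.9]
finger_gap: 0.0857
finger_force: 0.0
clock: 7.42
ee_pos: [0.5364, -0.0187, 0.0431]
eef_rot: [-0.0, 3.14, 0.0]
force: [-4.4, 4.6, 8.5]
finger_gap: 0.0257
finger_force: 28.3
clock: 7.83
ee_pos: [0.5364, -0.0186, 0.0431]
eef_rot: [-0.001, 3.14, -0.0]
force: [-1.8, 1.0, 6.3]
finger_gap: 0.0249
finger_force: 59.1
clock: 8.25
ee_pos: [0.5352, -0.0187, 0.0927]
eef_rot: [0.0, -3.14, 0.0]
force: [-0.1, 0.8, -4.4]
finger_gap: 0.0248
finger_force: 58.7
```

The mallet is held (4.4 N of weight) but gripped about 9 mm high. I'll set it back and regrip lower.

```bash

python3 -m creep '[[0,0,0.08,0,0,0],[0,0,0.14,0,0,0],[0,0,0.18,0,0,0],[0,0,0.19,0,0,0],[0,0,0.197,0,0,0]]' 0
python3 -m creep '[[0,0,0,0,0,0],[0,0,0,0,0,0],[0,0,0,0,0,0],[0,0,0.0,0,0,0],[0,0,0.02,0,0,0]]' 0.6
python3 -m creep '[[0,0,0.02,0,0,0],[0,0,0.02,0,0,0]]' 0.6
python3 -m creep '[[0,0,0,0,0,0],[0,0,0,0,0,0],[0,0,0,0,0,0],[0,0,0,0,0,0],[0,0,0,0,0,0]]' 0
python3 -m creep '[[0,0,0,0,0,0],[0,0,0,0,0,0],[0,0,0,0,0,0],[0,0,0,0,0,0],[0,0,0,0,0,0]]' 0
python3 -m creep '[[0,0,-0.05,0,0,0],[0,0,-0.15,0,0,0],[0,0,-0.3,0,0,0],[0,0,-0.45,0,0,0],[0,0,-0.6,0,0,0]]' 0
```

```text
clock: 8.67
ee_pos: [0.5339, -0.0185, 0.0432]
eef_rot: [0.001, -3.138, -0.0]
force: [-14.9, 1.6, 25.0]
finger_gap: 0.0249
finger_force: 62.4
clock: 9.08
ee_pos: [0.5369, -0.0188, 0.0387]
eef_rot: [-0.0, 3.139, -0.0]
force: [-0.7, -0.5, 0.0]
finger_gap: 0.051
finger_force: 0.0
clock: 9.25
ee_pos: [0.5352, -0.0187, 0.0317]
eef_rot: [0.0, -3.14, 0.0]
force: [-0.9, -0.7, 1.0]
finger_gap: 0.0515
finger_force: 0.0
clock: 9.67
ee_pos: [0.5359, -0.0186, 0.0329]
eef_rot: [-0.0, 3.142, 0.0]
force: [0.2, 0.8, -0.1]
finger_gap: 0.025
finger_force: 58.6
clock: 10.08
ee_pos: [0.5359, -0.0187, 0.0329]
eef_rot: [-0.0, 3.142, 0.0]
force: [0.2, 1.8, 0.9]
finger_gap: 0.0253
finger_force: 58.8
clock: 10.5
ee_pos: [0.5347, -0.019, 0.1836]
eef_rot: [-0.0, -3.139, 0.001]
force: [1.2, -0.2, -4.3]
finger_gap: 0.0254
finger_force: 59.6
```

```bash

python3 -m creep '[[0,0,-0.15,0,0,0],[0.1,-0.1,-0.28,0,0,0],[0.2,-0.25,-0.28,0,0,0],[0.26,-0.4,-0.28,0,0,0],[0.26,-0.5,-0.28,0,0,0]]'
python3 -m creep '[[0.07,-0.15,0,0,0,0],[0.14,-0.3,0,0,0,0],[0.21,-0.45,0,0,0,0],[0.26,-0.6,0,0,0,0],[0.266,-0.7,0,0,0,0]]'
python3 -m creep '[[0,-0.02,0,0,0,0],[0,-0.04,0,0,0,0],[0,-0.048,0,0,0,0],[0,-0.048,0,0,0,0],[0,-0.048,0,0,0,0]]'
python3 - <<'E'
from cell import r,cams
from h import *
s=r.observe();print(s["ee_pos"],s["wrist_torque"])
d=cams.get_image("scene");t=cams.get_image("top")
for n,d_ in(("s",d),("t",t)):
    for c in blobs(d_,(23,120,100),(35,255,255),8)[:2]:print(n,cv2.minAreaRect(c))
a=cv2.resize(d["img"][90:240,80:280],(800,600),interpolation=2)
cv2.imwrite("pics/s3.png",a[:,:,::-1])
E
```

```text
clock: 10.92
ee_pos: [0.4677, -0.1451, 0.2534]
eef_rot: [0.001, -3.14, 0.002]
force: [1.6, -0.2, -5.7]
finger_gap: 0.0252
finger_force: 59.9
clock: 11.33
ee_pos: [0.4013, -0.3214, 0.2524]
eef_rot: [-0.004, -3.139, 0.001]
force: [1.4, 0.7, -5.2]
finger_gap: 0.0253
finger_force: 60.1
clock: 11.75
ee_pos: [0.4046, -0.3298, 0.2527]
eef_rot: [0.002, -3.141, -0.001]
force: [-0.1, 0.1, -4.1]
finger_gap: 0.0251
finger_force: 60.4
[ 0.40456275 -0.3297942   0.25268911] [-0.00778263  0.25588988  0.01455937]
```

View pics/s3.png

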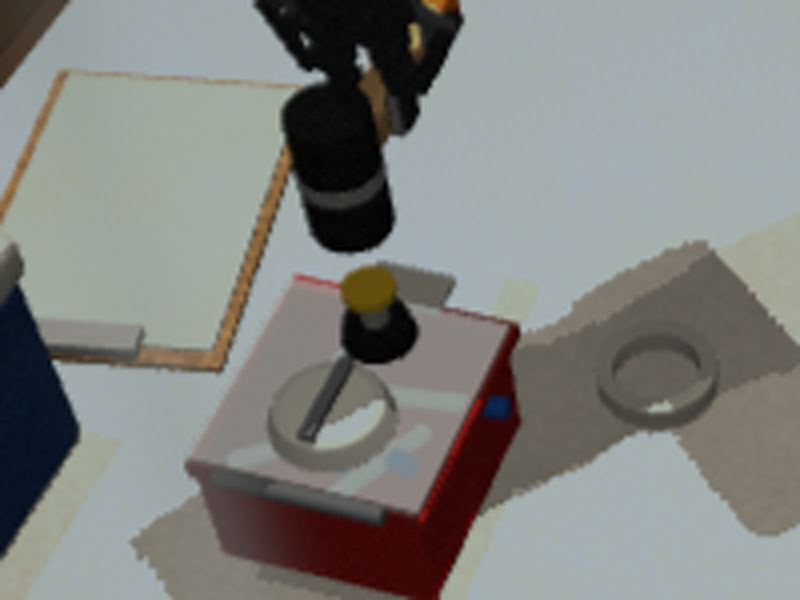

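The mallet head at (340,170) hangs above the yellow pin at (370,290). I'll press it down.

```bash

python3 -m creep '[[0,0,0.06,0,0,0],[0,0,0.12,0,0,0],[0,0,0.17,0,0,0],[0,0,0.21,0,0,0],[0,0,0.23,0,0,0]]'
python3 -m creep '[[0,0,0.02,0,0,0],[0,0,0.04,0,0,0],[0,0,0.05,0,0,0],[0,0,0.06,0,0,0],[0,0,0.06,0,0,0]]'
python3 -m creep '[[0,0,0.01,0,0,0],[0,0,0.02,0,0,0],[0,0,0.03,0,0,0],[0,0,0.04,0,0,0],[0,0,0.04,0,0,0]]'
```

```text
clock: 12.27
ee_pos: [0.4042, -0.3299, 0.1942]
eef_rot: [0.002, -3.14, -0.001]
force: [-0.5, -0.1, -5.2]
finger_gap: 0.0253
finger_force: 60.3
clock: 12.68
ee_pos: [0.4046, -0.3306, 0.1804]
eef_rot: [-0.001, 3.141, 0.0]
force: [0.1, 1.3, -2.3]
finger_gap: 0.0253
finger_force: 60.9
clock: 13.1
ee_pos: [0.4047, -0.3309, 0.17]
eef_rot: [-0.0, 3.141, -0.0]
force: [1.9, 1.8, -2.3]
finger_gap: 0.0247
finger_force: 61.1
```

```bash

python3 -m creep '[[0,0,0.01,0,0,0],[0,0,0.02,0,0,0],[0,0,0.02,0,0,0]]'
python3 -m creep '[[0,0,0.01,0,0,0],[0,0,0.02,0,0,0],[0,0,0.02,0,0,0]]'
python3 - <<'E'
from cell import r,cams
from h import *
s=r.observe();print(s["ee_pos"],s["wrist_torque"],s["force"])
d=cams.get_image("scene")
a=cv2.resize(d["img"][90:240,80:280],(800,600),interpolation=2)
cv2.imwrite("pics/s4.png",a[:,:,::-1])
E
```

```text
clock: 13.35
ee_pos: [0.4042, -0.331, 0.1667]
eef_rot: [-0.0, 3.141, -0.002]
force: [-7.6, 4.8, 15.1]
finger_gap: 0.0254
finger_force: 63.1
clock: 13.6
ee_pos: [0.4025, -0.3309, 0.1633]
eef_rot: [-0.001, -3.141, 0.004]
force: [-19.8, 7.6, 36.6]
finger_gap: 0.025
finger_force: 66.7
[ 0.40254998 -0.33089508  0.16331675] [1.875233   3.17433368 0.43324482] [-19.83576967   7.551107    36.59262218]
```

View pics/s4.png

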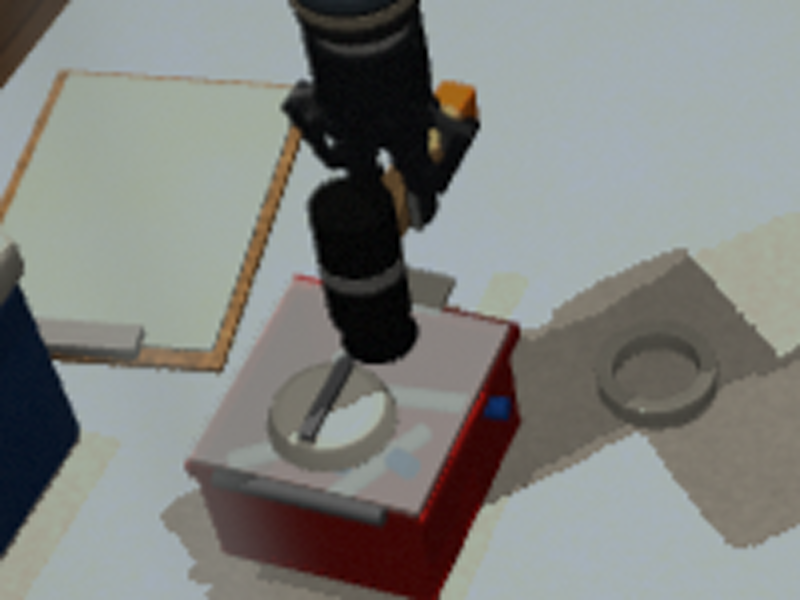

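The pin reached a hard stop (force jumped to 37 N at the home height), and the picture shows the head sitting low on the collar. I'll lift off and carry the mallet to the tray.

```bash

python3 -m creep '[[0,0,-0.08,0,0,0],[0,0,-0.2,0,0,0],[0,0,-0.35,0,0,0],[0,0.1,-0.4,0,0,0],[-0.03,0.24,-0.4,0,0,0]]'
python3 -m creep '[[-0.02,0.16,0,0,0,0],[-0.04,0.32,0,0,0,0],[-0.05,0.48,0,0,0,0],[-0.06,0.64,0,0,0,0],[-0.07,0.75,0,0,0,0]]'
python3 -m creep '[[-0.02,0.16,0,0,0,0],[-0.04,0.32,0,0,0,0],[-0.05,0.48,0,0,0,0],[-0.06,0.64,0,0,0,0],[-0.07,0.75,0,0,0,0]]'
python3 -m creep '[[0,0.16,0,0,0,0],[0,0.32,0,0,0,0],[0,0.45,0,0,0,0],[0,0.55,0,0,0,0],[0,0.6,0,0,0,0]]'
python3 - <<'E'
from cell import r,cams
from h import *
np.set_printoptions(precision=4,suppress=True)
print(r.observe()["ee_pos"])
I={n:cams.get_image(n) for n in("top","scene")}
for n,d in I.items():
    for c in blobs(d,(23,120,60),(35,255,255),8)[:2]:
        m=cv2.minAreaRect(c);u=m[0];print(n,"yellow",m,onz(d,u,.135),onz(d,u,.16))
for a in (0.135,.16): print(a,*[proj(d,(.466,-.33,a)) for d in I.values()])
E
```

```text
clock: 14.07
ee_pos: [0.4127, -0.2733, 0.2632]
eef_rot: [0.006, 3.138, -0.007]
force: [1.5, 1.4, -5.8]
finger_gap: 0.0252
finger_force: 60.8
clock: 14.48
ee_pos: [0.4289, -0.0808, 0.2599]
eef_rot: [0.001, -3.141, -0.0]
force: [0.8, -0.5, -6.0]
finger_gap: 0.0252
finger_force: 60.8
clock: 14.9
ee_pos: [0.4467, 0.1071, 0.2598]
eef_rot: [0.002, -3.141, -0.0]
force: [0.1, -0.2, -4.6]
finger_gap: 0.0253
finger_force: 60.8
clock: 15.32
ee_pos: [0.4468, 0.2572, 0.2593]
eef_rot: [0.004, -3.141, 0.0]
force: [0.3, 0.1, -4.2]
finger_gap: 0.0249
finger_force: 60.8
[0.4468 0.2572 0.2593]
top yellow ((399.5, 237.5), (13.0, 13.0), 90.0) [ 0.4642 -0.33    0.135 ] [ 0.461  -0.3245  0.16  ]
scene yellow ((173.5, 168.0), (10.0, 13.0), 90.0) [ 0.4693 -0.326   0.135 ] [ 0.4888 -0.3132  0.16  ]
0.135 [399.5087 236.8872] [172.6535 166.8109]
0.16 [401.4351 235.7847] [171.1891 160.5801]
```

The pin is home: its pixels match the 0.135 m height in both views. I'll lower the mallet into the tray.

```bash

python3 -m creep '[[0,0.06,0.1,0,0,0],[0,0.11,0.22,0,0,0],[0,0.13,0.36,0,0,0],[0,0.13,0.5,0,0,0],[0,0.13,0.6,0,0,0]]'
python3 -m creep '[[0,0,0.08,0,0,0],[0,0,0.15,0,0,0],[0,0,0.2,0,0,0],[0,0,0.23,0,0,0],[0,0,0.24,0,0,0]]'
python3 -m creep '[[0,0,0.01,0,0,0],[0,0,0.02,0,0,0],[0,0,0.03,0,0,0],[0,0,0.03,0,0,0]]'
python3 - <<'E'
from cell import r,cams
from h import *
s=r.observe();print(s["ee_pos"],s["force"],s["wrist_torque"])
d=cams.get_image("scene")
a=cv2.resize(d["img"][130:310,300:540],(800,600),interpolation=2)
cv2.imwrite("pics/s5.png",a[:,:,::-1])
E
```

```text
clock: 15.83
ee_pos: [0.4459, 0.2849, 0.1073]
eef_rot: [-0.001, -3.14, 0.003]
force: [-0.2, -1.0, -4.7]
finger_gap: 0.0252
finger_force: 60.7
clock: 16.25
ee_pos: [0.4464, 0.2852, 0.0491]
eef_rot: [-0.002, -3.14, 0.003]
force: [0.4, -0.0, -5.0]
finger_gap: 0.0254
finger_force: 60.8
clock: 16.58
ee_pos: [0.447, 0.2868, 0.043]
eef_rot: [-0.0, 3.141, 0.0]
force: [0.3, -0.3, -5.4]
finger_gap: 0.0251
finger_force: 60.8
[0.4469789  0.28675201 0.04296307] [ 0.33043431 -0.2755456  -5.43447058] [0.01909412 0.24662004 0.04205258]
```

View pics/s5.png

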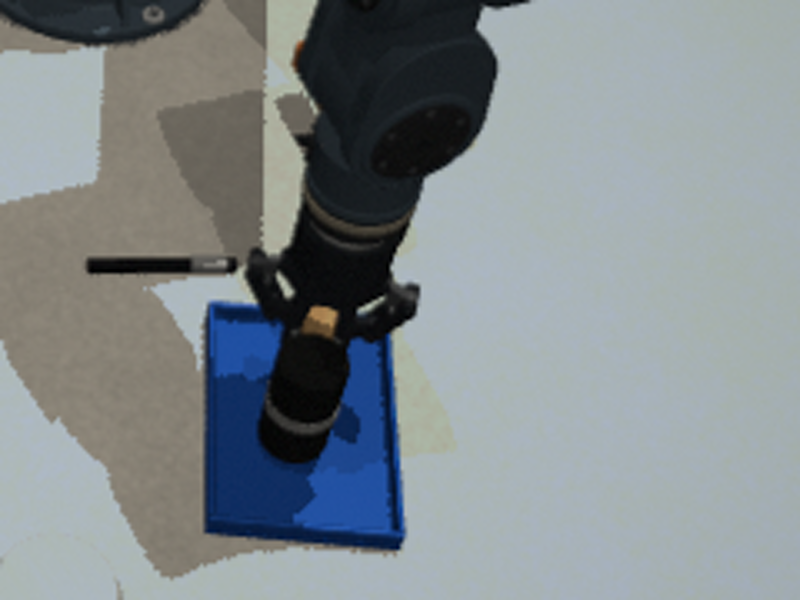

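The picture shows the head at (300,410) inside the tray and the handle clear; its lean matches the camera perspective. I'll lower it to contact, release, and retreat straight up.

```bash

python3 -m creep '[[0,0,0.008,0,0,0],[0,0,0.016,0,0,0],[0,0,0.02,0,0,0],[0,0,0.02,0,0,0]]'
python3 -m creep '[[0,0,0,0,0,0],[0,0,0,0,0,0],[0,0,0,0,0,0],[0,0,0,0,0,0],[0,0,0,0,0,0]]' 0.6
python3 -m creep '[[0,0,0,0,0,0],[0,0,-0.05,0,0,0],[0,0,-0.15,0,0,0],[0,0,-0.3,0,0,0],[0,0,-0.45,0,0,0]]'
python3 -m creep '[[0.1,0,-0.1,0,0,0],[0.25,0,-0.2,0,0,0],[0.35,0,-0.3,0,0,0],[0.4,0,-0.3,0,0,0],[0.4,0,-0.3,0,0,0]]'
python3 - <<'E'
from cell import r,cams
from h import *
s=r.observe();print(s["ee_pos"],s["force"])
t=cams.get_image("top");d=cams.get_image("scene")
for z in(.005,.105):print(proj(d,(.5095,.288,z)),proj(t,(.5095,.288,z)))
a=np.hstack([cv2.resize(d["img"],(480,360)),cv2.resize(t["img"][140:300,120:270],(320,360),interpolation=2)])
cv2.imwrite("pics/s6.png",a[:,:,::-1])
E
```

```text
clock: 16.97
ee_pos: [0.4466, 0.2867, 0.0376]
eef_rot: [0.0, -3.141, 0.0]
force: [-0.2, 0.0, -4.5]
finger_gap: 0.0253
finger_force: 60.8
clock: 17.38
ee_pos: [0.447, 0.2869, 0.0381]
eef_rot: [-0.0, 3.141, 0.0]
force: [-0.4, 1.0, -0.0]
finger_gap: 0.0513
finger_force: 0.0
clock: 17.8
ee_pos: [0.446, 0.2862, 0.151]
eef_rot: [0.0, -3.14, 0.002]
force: [1.1, 0.6, 0.2]
finger_gap: 0.0512
finger_force: 0.0
clock: 18.22
ee_pos: [0.3452, 0.287, 0.2272]
eef_rot: [-0.003, 3.14, 0.003]
force: [-0.1, 0.5, -0.4]
finger_gap: 0.0512
finger_force: 0.0
[0.34517055 0.28699942 0.22715354] [-0.10153058  0.46848128 -0.40672945]
[387.15156154 261.4359156 ] [193.45759046 222.83426845]
[393.60370746 240.42339552] [186.99296506 217.68857455]
```

View pics/s6.png

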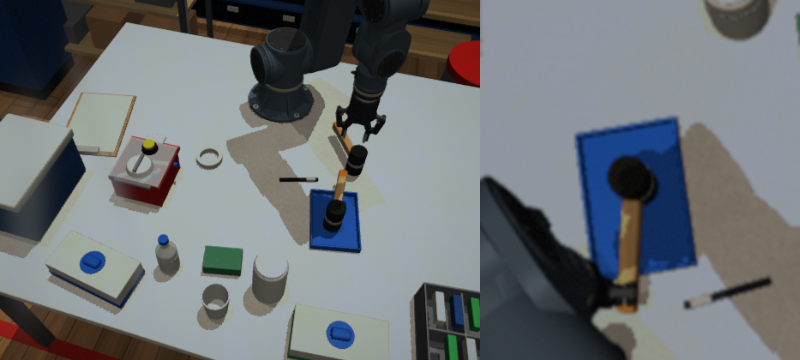

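The mallet stands free with its head inside the tray (scene view (335,215)). The lid is shut, the pin (150,146) is down, the bystanders are in place and the gripper is clear. I'm handing in.

```bash
python3 -m creep '[[0,0,0,0,0,0],[0,0,0,0,0,0],[0,0,0,0,0,0]]' && python3 -c "
from cell import job;print(job.job_done())"
```

```text
clock: 18.57
ee_pos: [0.3473, 0.2865, 0.2244]
eef_rot: [-0.001, -3.14, 0.002]
force: [0.5, -1.0, -0.6]
finger_gap: 0.0512
finger_force: 0.0
the job is handed in; nothing more can be done
None
```

Job handed in at about 18.6 s of the 69 s allowed, with no verdict returned: by the last camera views and force readings, the lid is shut, the lock pin is home (driven with the mallet), the mallet stands released on its head in the blue tray, and the bystanders look undisturbed.

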